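# Shingle glaze test tiles in a ware tray

### The job

Lay the three glazed test tiles as an overlapping row along the middle of the wooden tray, glazed side up. First shift the longest, which lies loose in the tray, so that it is straight, flat and with its end up against the dark stop block; then add the middle-length tile and after it the shortest, each with one end resting about 3 cm over the end of the tile before and its other end leaning down to the tray floor. Keep the row straight and do not disturb the slip jar, the dotted pot or the wooden rib.

Things in the scene. Friction and masses are not known exactly. Their poses are not given: they have to be found in the camera images.
- ware_tray: Shallow light-wood tray, fixed to the worktop, 320 x 140 mm, rim 18 mm high, walls 6 mm thick, floor top 6 mm above the worktop. Origin: centre of its underside. x along its length, towards the end with the stop block; y across, z up. Its starting place and yaw vary.
- stop_face (a point): Middle of the flat face of the dark wooden stop block that the first tile butts against. The block is 24 x 60 mm and its top is 28 mm above the worktop; it stands inside the tray at the +x end, centred across. The point lies 130 mm from the tray's origin along tray x, 11 mm above the worktop; the face looks along tray -x.
- long_centre (a point): Centre (half-way up) of the longest test tile: a flat terracotta slab with white glazed top and rounded edges, 120 x 50 x 10 mm, about 130 g (varies), starting lying loose and a little askew flat on the tray floor, glazed side up. x along its 120 mm length, y across its 50 mm width, z up out of the glazed face; both ends are alike. Can be gripped from above across the 50 mm width.
- middle_centre (a point): Centre (half-way up) of the middle-length test tile: a flat terracotta slab with white glazed top and rounded edges, 105 x 50 x 10 mm, about 115 g (varies), starting flat on the worktop, right of the tray or left of the brush jar, glazed side up. x along its 105 mm length, y across its 50 mm width, z up out of the glazed face; both ends are alike. Can be gripped from above across the 50 mm width.
- short_centre (a point): Centre (half-way up) of the shortest test tile: a flat terracotta slab with white glazed top and rounded edges, 90 x 50 x 10 mm, about 100 g (varies), starting flat on the worktop, right of the tray or left of the brush jar, glazed side up. x along its 90 mm length, y across its 50 mm width, z up out of the glazed face; both ends are alike. Can be gripped from above across the 50 mm width.
- long_tile: The longest tile itself; origin at the centre of its underside, axes as for its centre point.
- middle_tile: The middle-length tile itself; origin at the centre of its underside, axes as for its centre point.
- short_tile: The shortest tile itself; origin at the centre of its underside, axes as for its centre point.
- brush_jar: A tall obstacle, fixed: jar of brushes, 85 mm across and about 105 mm tall, with brushes leaning out up to about 200 mm above the worktop and 80 mm from its middle. It stands between the left part of the worktop and the tray: lift over it. Origin at the centre of its underside.
- glaze_jar: A bystander, loose; leave it alone. Lidded jar of slip, 52 mm across, 70 mm tall, standing at the left rear. Origin at the centre of its underside.
- dotted_pot: A bystander, loose; leave it alone. Olive pot with pale dots, 82 mm across, 70 mm tall, on the right. Origin near the centre of its underside.
- kidney_rib: A bystander, loose; leave it alone. Brown wooden kidney-shaped rib, 82 x 49 x 8 mm, lying at the front left. Origin at the centre of its underside.

How it is judged:
On the way, in this order (a step that is already met when the one before it is completed fails the run):
1. the longest tile lies flat in the tray, centred, its end against the stop block, let go (y of long_centre in the frame of ware_tray between -0.015 and 0.015 m and angle between the y axis of long_tile and the y axis of ware_tray, either way round below 0.15 rad and contact force between the fingers and long_tile below 0.05 N and linear speed of long_tile below 0.02 m/s and x of long_centre in the frame of ware_tray between 0.064 and 0.072 m and angle between long_tile's own z axis and vertical below 0.03 rad and z of long_centre in the frame of ware_tray below 0.014 m), for 0.2 s.
2. the middle-length tile is let go with one end on the longest tile and the other on the tray floor (y of middle_centre in the frame of ware_tray between -0.015 and 0.015 m and angle between the y axis of middle_tile and the y axis of ware_tray, either way round below 0.15 rad and contact force between the fingers and middle_tile below 0.05 N and linear speed of middle_tile below 0.02 m/s and horizontal distance between middle_centre and long_centre between 0.0705 and 0.0945 m and x of middle_centre in the frame of ware_tray below 0.02 m and angle between middle_tile's own z axis and vertical between 0.06 and 0.25 rad and contact force between middle_tile and long_tile above 0.05 N and contact force between middle_tile and ware_tray above 0.05 N), for 0.2 s.
At the end, for the whole second after the job is handed in: Longest tile flat on the tray floor, end within 6 mm of the stop; each next tile overlaps the one before by 18 to 42 mm and leans, touching both that tile and the tray. All within 15 mm of the tray's centre line and 0.15 rad of its direction, at rest, let go (all of step 1 and all of step 2 and y of short_centre in the frame of ware_tray between -0.015 and 0.015 m and angle between the y axis of short_tile and the y axis of ware_tray, either way round below 0.15 rad and contact force between the fingers and short_tile below 0.05 N and linear speed of short_tile below 0.02 m/s and horizontal distance between short_centre and middle_centre between 0.0555 and 0.0795 m and x of short_centre in the frame of ware_tray below -0.04 m and angle between short_tile's own z axis and vertical between 0.06 and 0.25 rad and contact force between short_tile and middle_tile above 0.05 N and contact force between short_tile and ware_tray above 0.05 N).
It fails at once if the jar is moved more than 30 mm (distance of glaze_jar from where it was at the start of the episode above 0.03 m).
It fails at once if the pot is moved more than 30 mm (distance of dotted_pot from where it was at the start of the episode above 0.03 m).
It fails at once if the rib is moved more than 30 mm (distance of kidney_rib from where it was at the start of the episode above 0.03 m).
It also fails if it takes over 64 s, if anything falls off the work surface, if the arm or the gripper's body presses on something with over 40 N, if the wrist force passes 120 N, or if a joint passes its speed limit or range.

### The arm

A 6-joint arm with a two-finger parallel gripper is mounted at the origin on a cart in front of the work surface, level with it; the furniture and walls round the work are solid. World frame = base frame: x ahead of the robot, y to its left, z up, the work surface at z = 0. Lengths are in m, angles in rad, forces in N, time in s.
With the tool pointing down it reaches from about 0.425 to 0.95 m from the base axis. Payload 3.5 kg.
Tool frame: the origin (TCP) lies midway between the tips of the shut fingers; the grasp point (between the pads) lies 19 mm behind it (ctrl.pinch_z is the distance from the TCP to the grasp point, in m); z points along the fingers, y is the line along which they close (so a half turn about z gives the same grasp; the last joint's range is limited). The gripper opens to 85 mm and grips with 20 to 120 N. Pads are 22 mm wide; open, the fingers measure 114 mm over their backs; the gripper's body (76 mm by 85 mm) begins 54 mm behind the grasp point. The pads swing forward as they close: fully open they stand 13 mm farther back than shut.
Start: joints at [-1.451, 0.286, 1.577, -0, 1.279, -0.15], TCP at [0.18, -0.651, 0.231] pointing down, gripper open.
Joint ranges: [-2.77, 2.77], [-0.9, 2.22], [0.21, 2.48], [-1.53, 4.67], [0.24, 2.81], [-2.84, 2.84]. Speed limits (rad/s): [2.79, 2.79, 3.14, 3.14, 3.14, 3.14].

### API

Orientations are given as a unit quaternion [x, y, z, w].
In Python, from plant import get_state, viewer, sign_off, ctrl gives the robot as it stands. The module is installed in compiled form; this text tells all that it offers.
- The arm moves only by the shell command python3 -m handwheel 'ROWS' [FORCE]. ROWS is JSON, a list that holds one entry, the list of rows, each a list of 5 numbers: the finger opening in m, from 0 to 0.0854, then the shift along the tool's x, y, z in m, then the turn about the tool's z in degrees. In form: [[[claw, x, y, z, spin], ...]]. A call has 1 to 12 rows; each row shifts and turns the commanded pose from where the row before left it, along the tool's axes as they then stand; what a row does not reach is not made up. A row lasts 1/12 s, in which the tool goes at most 41.7 mm and 7.16 degrees, less where a joint would pass 70% of its speed; a pose out of reach is approached as far as the arm can. A call is refused whole if a number of a shift passes 0.0417 or a number of a turn 7.16, either way. A call with a gripper value outside its range is refused whole. The fingers move at their own pace and stop on an object; FORCE is the grip in N (left out, the last holds). Time passes only in rows, so rows that do not move let the fingers close. It gives the time, the measured TCP pose, the force, the opening and the grip force at its end, in the units of the state.
- get_state(): the state, without advancing time (a new reading comes with each control period).
- viewer.read_camera(name): name is "scene" or "side" or "wrist"; returns the picture (420x560x3 uint8, blue, green, red); there is no depth.
- viewer.camera_params(name): a dict with "fov_y" (degrees; the focal length in pixels is half the picture's height over the tangent of half this angle, whatever the lens; pixels are square), "cx", "cy" (the principal point, pixels), "xyz" and "attitude" of the camera in the world; the wrist camera has in their place "hand_eye" (4x4, takes a point from camera to tool coordinates, whose origin is the TCP and whose axes are the flange's). Camera axes: x right, y up, looking along -z (the intrinsics and any distortion apply to the point x, -y, -z); pixel columns grow to the right and rows downward; lengths in m; the calibration is good to about 2 mm. A picture is of the moment at which its call begins: read the wrist's pose just before it. camera_params takes no time and is no camera call.
- sign_off(): hands the job in; it is judged then, once.
Trained networks look in the newest picture that a camera, given by its name, has taken for a name from the list of things; names that differ only in an ending like _2 or _b are one class to them, and where a whole thing is asked for, a point or a joint stands for the part that bears it (a point fixed in the world has none). Each returns a list of dicts, best first, with "confidence" (0 to 1); they miss things now and then, are a little off and sometimes report something else, mostly with a low value. They report only what shows in the picture. A call takes as long as a camera call.
- viewer.look_for(camera, name): "extent" ([left, top, width, height] as shares, 0 to 1, of the picture: columns of its width, rows of its height, round what is visible of it).
- viewer.outline_of(camera, name): "mask" (420x560 bool, what is visible of it) and "extent" ([left, top, width, height] as shares, 0 to 1, of the picture: columns of its width, rows of its height, round what is visible of it).
- viewer.pinpoint(camera, name): "xy" ([column, row] as shares, 0 to 1, of the picture: columns of its width, rows of its height: a listed point, or the origin of a listed thing).
The state is a dict: "time": time; "qpos": joint angles; "dq": joint speeds; "joint_efforts": joint torques, N m; "eef_pos": TCP position; "tcp_rot": TCP orientation; "contact_force": force on the tool from outside, world axes, zero at the start; "wrist_torque": the same for the moment, N m; "opening": opening from 0.0 (shut) to 1.0 (fully open); "finger_force": force on a finger pad.
Only numpy, scipy, OpenCV 4.12 (cv2) and the standard library are available. Lean on these libraries where they do the work, as an engineer would, in place of code of your own. Each camera call takes 0.05 s, during which the arm holds its last target. There are 200 camera calls.

## Working session

There is one attempt and no reset: what is moved stays moved. The work goes in short steps, Python scripts to look and compute and a shell command to move; the robot and the scene stay as the last step left them, time stands still between calls to the robot, and variables do not carry over. Pictures are saved under pics/ and viewed, at most 10 in all, crops included, and the job is handed in when it is done.

```bash
mkdir -p pics; cat > h.py <<'E'
import numpy as np, cv2
from scipy.spatial.transform import Rotation as R
from plant import get_state, viewer, sign_off, ctrl
def snap(cam,name=None):
    s=get_state(); im=viewer.read_camera(cam)
    if name: cv2.imwrite(f'pics/{name}.png',im)
    return s,im
def cam(c,s=None):
    p=viewer.camera_params(c); f=210/np.tan(np.radians(p['fov_y'])/2)
    if 'hand_eye' in p:
        T=np.eye(4);T[:3,:3]=R.from_quat(s['tcp_rot']).as_matrix();T[:3,3]=s['eef_pos'];T=T@np.array(p['hand_eye'])
        return T[:3,3],T[:3,:3],f,p
    a=np.array(p['attitude']); M=R.from_quat(a).as_matrix() if a.size==4 else a.reshape(3,3)
    return np.array(p['xyz']),M,f,p
def ray(c,uv,z,s=None):
    o,M,f,p=cam(c,s); u,v=np.array(uv,float)
    d=M@np.array([(u-p['cx'])/f,-(v-p['cy'])/f,-1.]); return o+d*(z-o[2])/d[2]
def mask_pts(c,mask,z,s=None):
    cs,_=cv2.findContours(mask.astype(np.uint8),0,1); k=max(cs,key=cv2.contourArea)[:,0,:]
    return np.array([ray(c,q,z,s)[:2] for q in k])
def rect(P):
    (c,(w,h),a)=cv2.minAreaRect((P*1000).astype(np.float32))
    if w<h: w,h,a=h,w,a+90
    return np.round(c,1),round(w,1),round(h,1),round((a+90)%180-90,1)
E
python3 - <<'E'
from h import *
for c in('scene','side','wrist'):
    s,im=snap(c,c); print(viewer.camera_params(c))
    for n,z in(('ware_tray',.018),('long_tile',.016),('middle_tile',.01),('short_tile',.01)):
        for r in viewer.outline_of(c,n)[:2]:
            print(c,n,round(r['confidence'],2),rect(mask_pts(c,r['mask'],z,s)),np.round(r['extent'],2))
    for n,z in(('ware_tray',0),('stop_face',.011),('long_centre',.011),('middle_centre',.005),('short_centre',.005)):
        for r in viewer.pinpoint(c,n)[:2]:
            print(c,n,round(r['confidence'],2),np.round(ray(c,np.array(r['xy'])*[560,420],z,s)*1000,1))
cv2.imwrite('pics/both.png',cv2.resize(np.hstack([cv2.imread('pics/scene.png'),cv2.imread('pics/side.png')]),(800,300)))
print(s,ctrl.pinch_z)
E
```

```text
{'fov_y': 54.335448269077716, 'cx': 278.9234968275672, 'cy': 214.22644666900464, 'xyz': array([-0.02443021,  0.73438769,  0.68999481]), 'attitude': array([-0.14127491,  0.46104592,  0.84258533, -0.23985   ])}
scene ware_tray 0.89 (array([ 459.2, -227.9]), 234.1, 166.9, -7.7) [0.45 0.44 0.18 0.13]
scene ware_tray 0.64 (array([ 453.6, -228.1]), 124.3, 65.0, 4.0) [0.53 0.48 0.08 0.04]
scene long_tile 0.64 (array([ 455.8, -230.9]), 122.3, 64.1, 2.4) [0.53 0.48 0.07 0.05]
scene middle_tile 0.52 (array([ 514. , -428.7]), 113.8, 60.2, -19.4) [0.56 0.42 0.05 0.03]
scene short_tile 0.58 (array([ 515.5, -429.9]), 115.6, 61.0, -15.7) [0.56 0.42 0.05 0.05]
scene short_tile 0.57 (array([538.5, 132.5]), 96.7, 54.7, -14.3) [0.37 0.62 0.06 0.06]
scene ware_tray 0.65 [ 516.4 -242.5    0. ]
scene stop_face 0.94 [ 665.5 -275.1   11. ]
scene stop_face 0.32 [666.8 152.5  11. ]
scene long_centre 0.95 [ 451.5 -238.4   11. ]
scene middle_centre 0.77 [ 507.8 -421.4    5. ]
scene short_centre 0.6 [529.8 133.7   5. ]
{'fov_y': 47.48897461749139, 'cx': 280.32927514744773, 'cy': 205.9197624901506, 'xyz': array([
[... 1381 characters left out ...]
e': 1.0, 'qpos': array([-1.45096437e+00,  2.86283646e-01,  1.57670076e+00,  2.48058268e-05,
        1.27857238e+00, -1.49970984e-01]), 'dq': array([ 0.00042546, -0.00078621, -0.00102621,  0.00091174, -0.00207087,
        0.00118839]), 'joint_efforts': array([ 5.70152770e-04, -4.05970681e+01, -2.92949206e+01, -7.28442228e-05,
        4.75863781e-04, -6.44102499e-06]), 'eef_pos': array([ 0.17996791, -0.65055962,  0.23133537]), 'tcp_rot': array([9.90915068e-01, 1.34489135e-01, 1.16055574e-05, 1.81116367e-05]), 'contact_force': array([-0.59504341, -0.29335897, -0.22345849]), 'wrist_torque': array([-0.00596349,  0.05015459,  0.00088473]), 'finger_force': 0.0, 'opening': 1.0006457492382594} 0.0187
```

View pics/both.png

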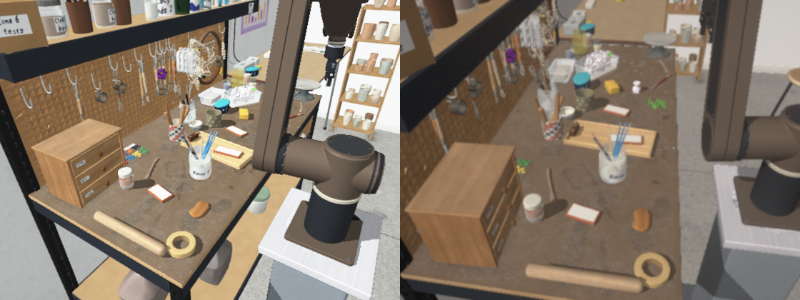

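The side views show the tray in the middle, with the brush jar left of it. The short tile is on the left at about (540, 130) mm and the middle tile on the right at about (516, -436) mm. I'll go over the tray and look from near.

```bash
python3 -m handwheel '[[[0.0854,0.0333,-0.024,-0.004,0],[0.0854,0.0333,-0.024,-0.004,0],[0.0854,0.0333,-0.024,-0.004,0],[0.0854,0.0333,-0.024,-0.004,0],[0.0854,0.0333,-0.024,-0.004,0],[0.0854,0.0333,-0.024,-0.004,0],[0.0854,0.0333,-0.024,-0.004,0],[0.0854,0.0333,-0.024,-0.004,0],[0.0854,0.0333,-0.024,-0.004,0],[0.0854,0.0333,-0.024,-0.004,0],[0.0854,0.0333,-0.024,-0.004,0],[0.0854,0.0333,-0.024,-0.004,0]]]'
python3 -m handwheel '[[[0.0854,0,0,-0.004,6],[0.0854,0,0,-0.004,6],[0.0854,0,0,-0.004,6],[0.0854,0,0,-0.004,6],[0.0854,0,0,-0.004,6],[0.0854,0,0,0,0],[0.0854,0,0,0,0],[0.0854,0,0,0,0]]]'
cat > look.py <<'E'
from h import *
import sys
# usage: look.py picname thing...
Z=dict(ware_tray=.018,long_tile=.016,middle_tile=.01,short_tile=.01)
s,im=snap('wrist',sys.argv[1]); print('tcp',np.round(s['eef_pos']*1000,1),'yaw',np.degrees(2*np.arctan2(s['tcp_rot'][1],s['tcp_rot'][0])),'t',s['time'])
for n in sys.argv[2:]:
    if n.startswith(('stop','brush')) or n.endswith('centre'):
        for r in viewer.pinpoint('wrist',n)[:1]:
            z={'s':.011,'l':.011}.get(n[0],.005) if n!='short_centre' else .005
            print(n,round(r['confidence'],2),np.round(np.array(r['xy'])*[560,420]),np.round(ray('wrist',np.array(r['xy'])*[560,420],z,s)*1000,1))
    else:
        for r in viewer.outline_of('wrist',n)[:1]:
            print(n,round(r['confidence'],2),rect(mask_pts('wrist',r['mask'],Z[n],s)),np.round(r['extent'],2))
E
python3 look.py w1 ware_tray long_tile stop_face long_centre brush_jar
```

```text
time: 2.5
eef_pos: [0.4893, -0.2647, 0.2799]
tcp_rot: [0.991, 0.134, 0.0, 0.0]
contact_force: [0.0, -0.5, -0.0]
opening: 1.004
finger_force: 0.0
time: 3.17
eef_pos: [0.4882, -0.2664, 0.2991]
tcp_rot: [0.992, -0.125, -0.0, -0.0]
contact_force: [-0.2, 0.7, 0.2]
opening: 1.001
finger_force: 0.0
tcp [ 488.2 -266.4  299.1] yaw -14.418907327195377 t 3.1667
ware_tray 0.62 (array([ 513.1, -245.4]), 319.9, 141.1, -6.3) [0.33 0.04 0.25 0.61]
long_tile 0.93 (array([ 457.2, -239.2]), 121.0, 51.0, 3.8) [0.42 0.36 0.11 0.21]
stop_face 0.76 [244.  49.] [ 642.7 -260.7   11. ]
long_centre 0.81 [265. 199.] [ 454.7 -235.2   11. ]
brush_jar 0.37 [263. 197.] [ 457.5 -233.3    5. ]
```

View pics/w1.png

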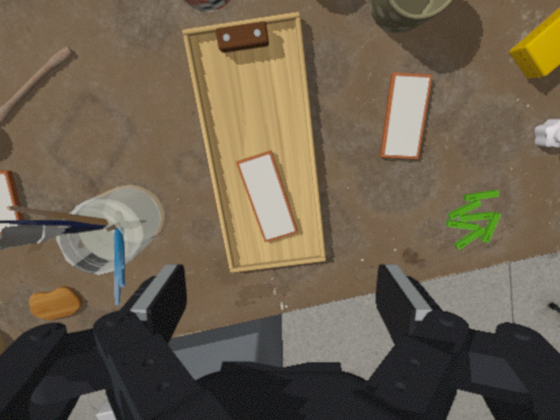

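The wrist view shows the tray cleanly. Its outline fits 320 x 141 mm with a yaw of -6.3°, and the long tile fits 121 x 51 mm at (265, 197) px. The middle tile is at (407, 116) px and the jar is at (100, 230) px with brushes leaning left. All of this agrees with the given sizes.

```bash
cat > go.py <<'E'
from h import *
import sys
x,y,z,w=map(float,sys.argv[1:5])  # mm, deg ; spin first, then shift in the turned frame
s=get_state(); q=s['tcp_rot']; w0=np.degrees(2*np.arctan2(q[1],q[0])); sp=-(w-w0); sp=(sp+90)%180-90
wf=np.radians(w0-sp); d=np.array([x,y,z])-s['eef_pos']*1000
print('spin %.1f  dx %.1f dy %.1f dz %.1f'%(sp,d[0]*np.cos(wf)+d[1]*np.sin(wf),d[0]*np.sin(wf)-d[1]*np.cos(wf),-d[2]),'yaw now %.1f q6 %.2f t %.1f'%(w0,s['qpos'][5],s['time']))
E
python3 go.py 457.2 -239.2 6 3.8
```

```text
spin -18.3  dx -29.2 dy -29.3 dz 293.1 yaw now -14.5 q6 1.14 t 3.5
```

```bash
python3 -m handwheel '[[[0.066,0,0,0.03,-6.1],[0.066,0,0,0.03,-6.1],[0.066,0,0,0.03,-6.1],[0.066,-0.0098,-0.0098,0.03,0],[0.066,-0.0097,-0.0098,0.03,0],[0.066,-0.0097,-0.0097,0.03,0],[0.066,0,0,0,0],[0.066,0,0,0,0],[0.066,0,0,0,0]]]' 40
python3 look.py w2 long_tile long_centre; python3 go.py 457.2 -239.2 6 3.8
```

```text
time: 4.22
eef_pos: [0.4588, -0.2405, 0.1215]
tcp_rot: [0.999, 0.033, 0.001, 0.001]
contact_force: [-0.0, -0.5, 0.7]
opening: 0.776
finger_force: 0.0
tcp [ 458.8 -240.5  121.5] yaw 3.766339508472071 t 4.2167
long_tile 0.76 (array([ 456.8, -239.1]), 119.9, 50.1, 3.5) [0.44 0.31 0.12 0.35]
long_centre 0.89 [277. 208.] [ 457.6 -237.5   11. ]
spin -0.0  dx -2.0 dy -1.8 dz 116.3 yaw now 3.8 q6 0.83 t 4.4
```

```bash
python3 -m handwheel '[[[0.066,-0.002,-0.0018,0.03,0],[0.066,0,0,0.03,0],[0.066,0,0,0.03,0],[0.066,0,0,0.015,0],[0.066,0,0,0.008,0],[0.066,0,0,0,0],[0.066,0,0,0,0],[0.066,0,0,0,0]]]' 40
python3 go.py 457.2 -239.2 6 3.8
```

```text
time: 5.03
eef_pos: [0.4567, -0.2388, 0.0083]
tcp_rot: [0.999, 0.033, 0.002, 0.001]
contact_force: [0.6, 0.7, 0.2]
opening: 0.774
finger_force: 0.0
spin -0.0  dx 0.4 dy 0.5 dz 2.3 yaw now 3.8 q6 0.83 t 5.0
```

```bash
python3 -m handwheel '[[[0.066,0,0,0.003,0],[0.066,0,0,0,0],[0.04,0,0,0,0],[0.04,0,0,0,0],[0.04,0,0,0,0],[0.04,0,0,0,0],[0.04,0,0,0,0],[0.04,0,0,0,0],[0.04,0,0,-0.004,0],[0.04,0,0,-0.004,0],[0.04,0,0,0,0]]]' 40
python3 - <<'E'
import numpy as np
c=np.array([513.1,-245.4]);a=np.radians(-6.3);u=np.array([np.cos(a),np.sin(a)])
for x in(69,-13.5,-81):print(x,c+x*u)
E
python3 go.py 581.7 -253 14 -6.3
```

```text
time: 5.95
eef_pos: [0.4552, -0.2374, 0.0116]
tcp_rot: [0.999, 0.033, 0.0, 0.0]
contact_force: [-0.7, 0.7, -1.8]
opening: 0.573
finger_force: 42.1
69 [ 581.68330593 -252.97166747]
-13.5 [ 499.6815271 -243.9185868]
-81 [ 432.58916261 -236.5115208 ]
spin 10.1  dx 127.5 dy 1.6 dz -2.4 yaw now 3.8 q6 0.83 t 6.0
```

```bash
python3 -m handwheel '[[[0.04,0,0,-0.002,5.05],[0.04,0,0,0,5.05],[0.04,0.03,0.0008,0,0],[0.04,0.03,0.0008,0,0],[0.04,0.03,0,0,0],[0.04,0.02,0,0,0],[0.04,0.01,0,0,0],[0.04,0,0,0,0],[0.04,0,0,0,0],[0.04,0,0,0,0]]]'
cat > tray.py <<'E'
from h import *
import sys
c=np.array([513.1,-245.4]);a=np.radians(-6.3);M=np.array([[np.cos(a),-np.sin(a)],[np.sin(a),np.cos(a)]])
s=get_state();print('tcp in tray',np.round((s['eef_pos'][:2]*1000-c)@M,1),np.round(s['eef_pos'][2]*1000,1))
E
python3 tray.py; python3 look.py w3 long_tile long_centre stop_face; python3 go.py 581.7 -253 6 -6.3
```

```text
time: 6.78
eef_pos: [0.5725, -0.2517, 0.0124]
tcp_rot: [0.998, -0.055, -0.001, -0.001]
contact_force: [-0.9, -0.4, -2.2]
opening: 0.57
finger_force: 42.0
tcp in tray [59.7  0.3] 12.4
tcp [ 572.5 -251.7   12.4] yaw -6.351673768615389 t 6.7833
long_tile 0.56 (array([ 575.8, -252. ]), 116.2, 53.0, -6.3) [0.4  0.33 0.21 0.55]
long_centre 0.56 [279. 270.] [ 570.6 -250.6   11. ]
stop_face 0.89 [283. 113.] [ 643.7 -260.6   11. ]
spin -0.1  dx 8.5 dy -0.1 dz 7.2 yaw now -6.4 q6 1.11 t 7.0
```

View pics/w3.png

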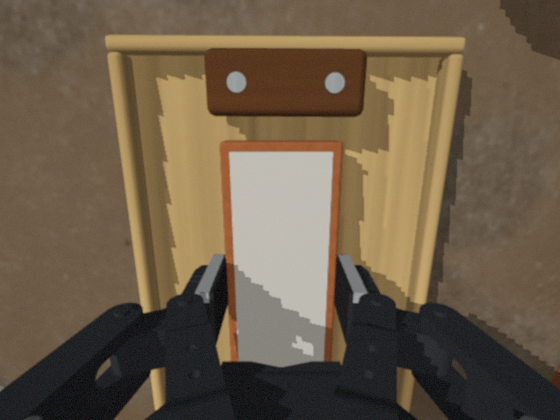

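The tile is held straight and centred. Its front edge is at row 142 and the stop block's face is near row 113. I'll work out the gap.

```bash
python3 - <<'E'
from tray import *
for uv,z in(((283,141),.02),((283,141),.022),((283,113),.011),((283,113),.028)):print(uv,z,np.round((ray('wrist',uv,z,s)[:2]*1000-c)@M,1))
E
```

```text
tcp in tray [60.5 -0.2] 13.2
(283, 141) 0.02 [121.3  -1.2]
(283, 141) 0.022 [121.4  -1.2]
(283, 113) 0.011 [132.4  -1.2]
(283, 113) 0.028 [132.3  -1.1]
```

```bash
python3 -m handwheel '[[[0.04,0.004,0,0.002,0],[0.04,0.0045,0,0.002,0],[0.04,0,0,0.002,0],[0.04,0,0,0.002,0],[0.04,0,0,0,0],[0.04,0,0,0,0],[0.066,0,0,0,0],[0.066,0,0,0,0],[0.066,0,0,0,0],[0.066,0,0,0,0]]]'
python3 -m handwheel '[[[0.066,0,0,-0.04,0],[0.066,0,0,-0.04,0],[0.066,0,0,-0.04,0],[0.066,-0.02,0,-0.03,0],[0.066,0,0,0,0],[0.066,0,0,0,0],[0.066,0,0,0,0]]]'
python3 look.py w4 long_tile long_centre stop_face ware_tray
python3 - <<'E'
from tray import *
r=viewer.outline_of('wrist','long_tile')[0]
P=(mask_pts('wrist',r['mask'],.016,s)*1000-c)@M
print(rect(P/1000),P.max(0),P.min(0))
E
```

```text
time: 7.82
eef_pos: [0.5837, -0.2536, 0.0061]
tcp_rot: [0.998, -0.055, 0.001, 0.0]
contact_force: [0.2, -0.0, 0.2]
opening: 0.772
finger_force: 0.0
time: 8.4
eef_pos: [0.5627, -0.2509, 0.155]
tcp_rot: [0.998, -0.055, 0.0, -0.0]
contact_force: [0.6, -0.8, -0.6]
opening: 0.775
finger_force: 0.0
tcp [ 562.7 -250.9  155. ] yaw -6.346535418819365 t 8.4
long_tile 0.91 (array([ 583.1, -252.7]), 120.7, 51.1, -6.1) [0.45 0.25 0.1  0.32]
long_centre 0.59 [280. 174.] [ 582.8 -252.7   11. ]
stop_face 0.58 [283. 101.] [ 644.4 -261.5   11. ]
ware_tray 0.78 (array([ 523.6, -247.3]), 299.7, 139.6, -6.7) [0.36 0.15 0.3  0.73]
tcp in tray [49.4  0.2] 153.3
(array([69.8,  0.9]), 120.0, 50.8, 0.2) [129.74067834  26.20004543] [  9.81775885 -24.6294342 ]
```

View pics/w4.png

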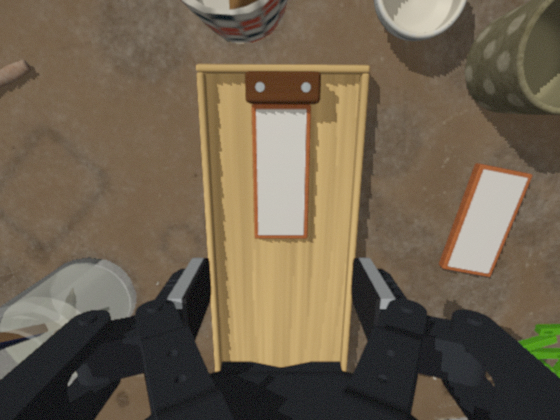

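The long tile now sits in the tray frame at x = 69.8 and y = 0.9 mm, 0.2° off. Its top edge at row 104 touches the stop block. The middle tile shows at about (487, 220) px, with the dotted pot beyond it at about (520, 60) px.

```bash
python3 - <<'E'
from h import *
s,im=snap('wrist')
for n in('middle_tile','short_tile'):
    for r in viewer.outline_of('wrist',n): print(n,r['confidence'],rect(mask_pts('wrist',r['mask'],.01,s)))
for n in('dotted_pot',):
    for r in viewer.outline_of('wrist',n)[:1]: 
        P=mask_pts('wrist',r['mask'],.07,s)*1000; print(n,r['confidence'],P.min(0),P.max(0)); 
    for r in viewer.pinpoint('wrist',n)[:1]: print(ray('wrist',np.array(r['xy'])*[560,420],0,s))
E
python3 go.py 510 -436 150 -18
```

```text
middle_tile 0.72 (array([ 516.3, -436.7]), 104.2, 56.0, -17.3)
dotted_pot 0.7 [ 613.90133242 -443.68401285] [ 683.39786829 -380.78328852]
[ 0.65356196 -0.45607566  0.        ]
spin 11.7  dx 6.9 dy 192.2 dz 5.0 yaw now -6.3 q6 1.10 t 8.9
```

```bash
python3 -m handwheel '[[[0.066,0,0,0,5.5],[0.066,0,0,0,5.5],[0.066,0.002,0.039,0,0],[0.066,0.003,0.039,0,0],[0.066,0.003,0.039,0,0],[0.066,0.003,0.039,0,0],[0.066,0.003,0.038,0.015,0],[0.066,0,0,0.015,0],[0.066,0,0,0,0],[0.066,0,0,0,0],[0.066,0,0,0,0]]]'
python3 look.py w5 middle_tile middle_centre
python3 go.py 516.3 -436.7 0 -17.3
```

```text
time: 9.87
eef_pos: [0.5188, -0.4392, 0.1255]
tcp_rot: [0.989, -0.15, -0.0, -0.0]
contact_force: [-0.9, -0.5, 0.3]
opening: 0.774
finger_force: 0.0
tcp [ 518.8 -439.2  125.5] yaw -17.27447835698425 t 9.8667
middle_tile 0.86 (array([ 515.6, -440.1]), 104.3, 50.6, -17.2) [0.45 0.34 0.11 0.29]
middle_centre 0.68 [284. 207.] [ 514.7 -441.4    5. ]
spin 0.1  dx -3.8 dy -1.7 dz 126.7 yaw now -17.2 q6 1.02 t 10.0
```

```bash
python3 -m handwheel '[[[0.066,-0.0035,0.0017,0.035,0],[0.066,0,0,0.035,0],[0.066,0,0,0.03,0],[0.066,0,0,0.018,0],[0.066,0,0,0.007,0],[0.066,0,0,0,0],[0.066,0,0,0,0],[0.066,0,0,0,0]]]'
python3 go.py 515.6 -440.1 0 -17.3
```

```text
time: 10.68
eef_pos: [0.516, -0.4422, 0.003]
tcp_rot: [0.989, -0.151, 0.002, 0.001]
contact_force: [0.1, -0.3, 1.0]
opening: 0.768
finger_force: 0.0
spin -0.0  dx -1.0 dy -1.9 dz 3.0 yaw now -17.3 q6 1.02 t 10.7
```

```bash
python3 -m handwheel '[[[0.066,0,-0.0015,0.0028,0],[0.066,0,0,0,0],[0.04,0,0,0,0],[0.04,0,0,0,0],[0.04,0,0,0,0],[0.04,0,0,0,0],[0.04,0,0,0,0],[0.04,0,0,0,0],[0.04,0,0,-0.02,0],[0.04,0,0,-0.04,0],[0.04,0,0,-0.01,0],[0.04,0,0,0,0]]]' 40
python3 go.py 499.7 -243.9 70 -6.3
```

```text
time: 11.68
eef_pos: [0.5168, -0.4418, 0.0717]
tcp_rot: [0.989, -0.151, 0.003, 0.003]
contact_force: [0.9, 0.4, -0.4]
opening: 0.571
finger_force: 42.8
spin -11.0  dx -38.8 dy -194.8 dz 1.7 yaw now -17.3 q6 1.02 t 11.7
```

```bash
python3 -m handwheel '[[[0.04,0,0,0,-5.5],[0.04,0,0,0,-5.5],[0.04,-0.007,-0.037,0,0],[0.04,-0.007,-0.037,0,0],[0.04,-0.007,-0.037,0,0],[0.04,-0.007,-0.037,0,0],[0.04,-0.007,-0.036,0,0],[0.04,-0.004,-0.011,0,0],[0.04,0,0,0,0],[0.04,0,0,0,0],[0.04,0,0,0,0]]]'
python3 look.py w6 middle_centre
python3 tray.py; python3 go.py 499.7 -243.9 20 -6.3
```

```text
time: 12.6
eef_pos: [0.4978, -0.2424, 0.067]
tcp_rot: [0.998, -0.056, -0.0, 0.0]
contact_force: [0.6, 0.5, -2.0]
opening: 0.566
finger_force: 42.7
tcp [ 497.8 -242.4   67. ] yaw -6.3729827833747095 t 12.6
middle_centre 0.72 [280. 276.] [ 460.8 -237.6    5. ]
tcp in tray [-15.3   0.8] 67.4
spin -0.1  dx 1.8 dy 0.7 dz 47.4 yaw now -6.4 q6 1.05 t 12.7
```

View pics/w6.png

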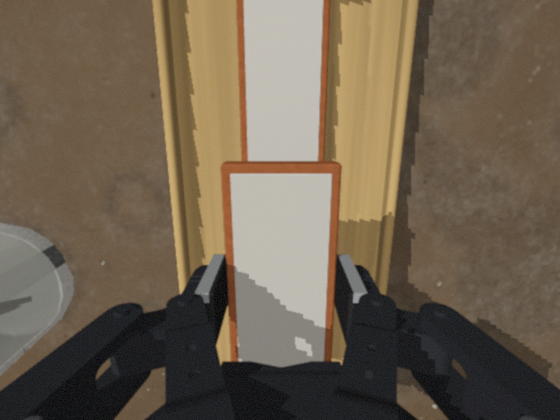

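The middle tile is held straight with its front edge at row 162, and overlaps the long tile below it.

```bash
python3 - <<'E'
from tray import *
for uv in((281,162),(222,163),(340,163)):print(uv,np.round((ray('wrist',uv,.076,s)[:2]*1000-c)@M,1))
E
```

```text
tcp in tray [-15.3   0.8] 67.4
(281, 162) [37.1  0.5]
(222, 163) [36.7 25. ]
(340, 163) [ 36.7 -23.9]
```

```bash
python3 -m handwheel '[[[0.04,0.003,0.0005,0.02,0],[0.04,0,0,0.02,0],[0.04,0,0,0.006,0],[0.04,0,0,0.003,0],[0.04,0,0,0,0],[0.04,0,0,0,0],[0.04,0,0,0,0]]]'
python3 tray.py
```

```text
time: 13.28
eef_pos: [0.5014, -0.2431, 0.0197]
tcp_rot: [0.998, -0.055, 0.001, 0.001]
contact_force: [0.6, -0.2, -1.3]
opening: 0.568
finger_force: 42.7
tcp in tray [-11.9   1.1] 19.7
```

```bash
python3 -m handwheel '[[[0.04,0,0,0.0015,0],[0.04,0,0,0.0015,0],[0.04,0,0,0,0],[0.04,0,0,0,0],[0.066,0,0,0,0],[0.066,0,0,0,0],[0.066,0,0,0,0],[0.066,0,0,0,0],[0.066,0,0,0,0],[0.066,0,0,0,0]]]' 20
python3 -m handwheel '[[[0.066,0,0,-0.03,0],[0.066,0,0,-0.04,0],[0.066,0,0,-0.04,0],[0.066,-0.02,0,-0.04,0],[0.066,-0.02,0,-0.04,0],[0.066,-0.02,0,-0.04,0],[0.066,0,0,-0.03,0],[0.066,0,0,0,0],[0.066,0,0,0,0],[0.066,0,0,0,0]]]'
python3 look.py w7 long_tile middle_centre
python3 - <<'E'
from tray import *
for n in('middle_tile','long_tile'):
  for r in viewer.outline_of('wrist',n)[:2]:
    P=(mask_pts('wrist',r['mask'],.018,s)*1000-c)@M
    print(n,r['confidence'],rect(P/1000),P.max(0),P.min(0))
E
```

```text
time: 14.12
eef_pos: [0.5007, -0.2423, 0.0156]
tcp_rot: [0.998, -0.055, 0.0, 0.0]
contact_force: [0.3, -0.2, -0.4]
opening: 0.772
finger_force: 0.0
time: 14.95
eef_pos: [0.4448, -0.2358, 0.2666]
tcp_rot: [0.998, -0.055, -0.0, -0.0]
contact_force: [-0.5, 0.7, -0.9]
opening: 0.774
finger_force: 0.0
tcp [ 444.8 -235.8  266.6] yaw -6.3399934066359505 t 14.95
long_tile 0.7 (array([ 591.6, -253.8]), 81.5, 51.6, -6.3) [0.46 0.   0.08 0.19]
middle_centre 0.71 [281. 130.] [ 498.5 -242.3    5. ]
tcp in tray [-69.3   2.3] 265.0
middle_tile 0.59 (array([-14.8,   3.1]), 103.7, 50.2, -0.4) [36.81936738 28.0388441 ] [-66.52483652 -22.33155038]
long_tile 0.7 (array([77.1,  1.1]), 80.6, 51.1, -0.0) [117.44445995  26.61986025] [ 36.81690733 -24.45345899]
```

View pics/w7.png

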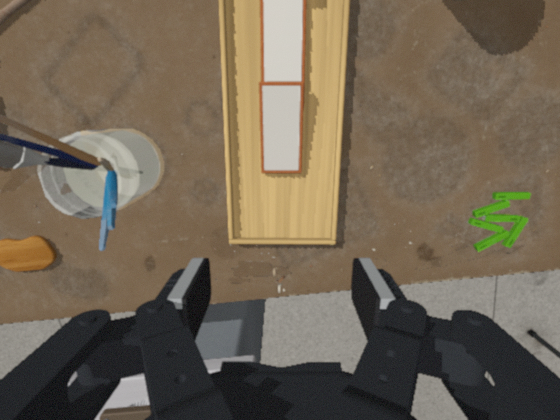

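The middle tile rests straight, from row 83 to 172, with about 28 mm of overlap. The brush jar is at about (100, 170) px with brushes leaning left and down. Now I'll fly over it to the short tile.

```bash
python3 go.py 535 130 285 -13.5
```

```text
spin 7.2  dx 2.5 dy -376.6 dz -19.5 yaw now -6.3 q6 0.99 t 15.2
```

```bash
python3 -m handwheel '[[[0.066,0,0,-0.02,7.1],[0.066,0,-0.0376,0,0],[0.066,0,-0.0376,0,0],[0.066,0,-0.0376,0,0],[0.066,0,-0.0376,0,0],[0.066,0,-0.0376,0,0],[0.066,0,-0.0376,0,0],[0.066,0,-0.0376,0,0],[0.066,0,-0.0376,0,0],[0.066,0,-0.0376,0,0],[0.066,0,-0.0376,0,0]]]'
python3 -m handwheel '[[[0.066,0,0,0.03,0],[0.066,0,0,0.04,0],[0.066,0,0,0.04,0],[0.066,0,0,0.03,0],[0.066,0,0,0.01,0],[0.066,0,0,0,0],[0.066,0,0,0,0],[0.066,0,0,0,0]]]'
python3 look.py w8 short_tile short_centre; python3 go.py 541 131 0 -13.5
```

```text
time: 16.12
eef_pos: [0.5324, 0.1317, 0.2864]
tcp_rot: [0.993, -0.117, -0.001, 0.0]
contact_force: [-0.0, -0.4, 0.6]
opening: 0.772
finger_force: 0.0
time: 16.78
eef_pos: [0.5344, 0.1297, 0.1399]
tcp_rot: [0.993, -0.117, 0.002, -0.0]
contact_force: [0.2, 0.8, 1.5]
opening: 0.773
finger_force: 0.0
tcp [534.4 129.7 139.9] yaw -13.445900924043302 t 16.7833
short_tile 0.83 (array([542.2, 127.4]), 89.4, 50.2, -13.5) [0.45 0.33 0.1  0.24]
short_centre 0.7 [282. 194.] [538.8 127.8   5. ]
spin 0.1  dx 6.4 dy -2.9 dz 139.9 yaw now -13.4 q6 1.86 t 16.9
```

```bash
python3 -m handwheel '[[[0.066,0.0075,0.0003,0.035,0],[0.066,0,0,0.035,0],[0.066,0,0,0.035,0],[0.066,0,0,0.02,0],[0.066,0,0,0.01,0],[0.066,0,0,0.002,0],[0.066,0,0,0,0],[0.066,0,0,0,0],[0.066,0,0,0,0]]]'
python3 go.py 542.2 127.4 0 -13.5
```

```text
time: 17.68
eef_pos: [0.5417, 0.1277, 0.0026]
tcp_rot: [0.993, -0.117, 0.002, -0.0]
contact_force: [-0.9, -0.4, -0.2]
opening: 0.769
finger_force: 0.0
spin 0.1  dx 0.6 dy 0.2 dz 2.6 yaw now -13.4 q6 1.85 t 17.7
```

```bash
python3 -m handwheel '[[[0.066,0,0,0.0025,0],[0.066,0,0,0,0],[0.04,0,0,0,0],[0.04,0,0,0,0],[0.04,0,0,0,0],[0.04,0,0,0,0],[0.04,0,0,0,0],[0.04,0,0,-0.02,0],[0.04,0,0,-0.04,0],[0.04,0,0,-0.04,0],[0.04,0,0,-0.04,0],[0.04,0,0,-0.04,0]]]' 40
python3 -m handwheel '[[[0.04,0,0,-0.04,0],[0.04,0,0,-0.04,0],[0.04,0,0,-0.025,0],[0.04,0,0,0,0],[0.04,0,0,0,0]]]'
python3 go.py 432.6 -236.5 285 -6.3
```

```text
time: 18.68
eef_pos: [0.5386, 0.1275, 0.1783]
tcp_rot: [0.993, -0.117, -0.001, 0.0]
contact_force: [1.0, 0.1, -1.7]
opening: 0.57
finger_force: 42.3
time: 19.1
eef_pos: [0.5402, 0.1276, 0.284]
tcp_rot: [0.993, -0.117, 0.001, -0.0]
contact_force: [0.2, -0.1, -1.8]
opening: 0.574
finger_force: 42.3
spin -7.1  dx -67.0 dy 373.7 dz -1.0 yaw now -13.4 q6 1.85 t 19.1
```

```bash
python3 -m handwheel '[[[0.04,0,0,0,-7.1],[0.04,-0.006,0.034,0,0],[0.04,-0.006,0.034,0,0],[0.04,-0.006,0.034,0,0],[0.04,-0.006,0.034,0,0],[0.04,-0.006,0.034,0,0],[0.04,-0.006,0.034,0,0],[0.04,-0.006,0.034,0,0],[0.04,-0.006,0.034,0,0],[0.04,-0.006,0.034,0,0],[0.04,-0.006,0.034,0,0],[0.04,-0.006,0.034,0,0]]]'
python3 -m handwheel '[[[0.04,0,0,0.04,0],[0.04,0,0,0.04,0],[0.04,0,0,0.04,0],[0.04,0,0,0.04,0],[0.04,0,0,0.04,0],[0.04,0,0,0.015,0],[0.04,0,0,0,0],[0.04,0,0,0,0],[0.04,0,0,0,0]]]'
python3 look.py w9; python3 go.py 432.6 -236.5 20 -6.3; python3 tray.py
```

```text
time: 20.1
eef_pos: [0.4309, -0.2374, 0.2791]
tcp_rot: [0.998, -0.055, -0.002, -0.002]
contact_force: [0.0, -0.1, -0.7]
opening: 0.571
finger_force: 42.3
time: 20.85
eef_pos: [0.433, -0.237, 0.0681]
tcp_rot: [0.998, -0.055, 0.0, 0.0]
contact_force: [-0.4, 0.6, -0.6]
opening: 0.565
finger_force: 42.3
tcp [ 433.  -237.    68.1] yaw -6.336576963857601 t 20.85
spin -0.0  dx -1.1 dy -0.9 dz 49.1 yaw now -6.3 q6 0.97 t 20.9
tcp in tray [-79.8  -0.9] 69.1
```

View pics/w9.png

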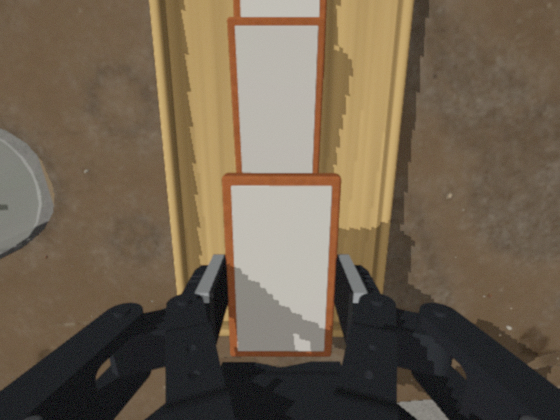

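The short tile is held straight with its front edge at row 174. The middle tile's upper edge is at row 19.

```bash
python3 - <<'E'
from tray import *
for uv,z in(((281,174),.078),((281,357),.078),((229,19),.029),((324,19),.029)):print(uv,np.round((ray('wrist',uv,z,s)[:2]*1000-c)@M,1))
E
```

```text
tcp in tray [-79.8  -0.9] 69.1
(281, 174) [-32.4  -1. ]
(281, 357) [-124.2   -1.1]
(229, 19) [37.6 25. ]
(324, 19) [ 37.6 -22.7]
```

```bash
python3 -m handwheel '[[[0.04,-0.004,-0.001,0.02,0],[0.04,0,0,0.018,0],[0.04,0,0,0.004,0],[0.04,0,0,0.003,0],[0.04,0,0,0,0],[0.04,0,0,0,0],[0.04,0,0,0,0]]]'
python3 tray.py
```

```text
time: 21.48
eef_pos: [0.4299, -0.2362, 0.0242]
tcp_rot: [0.998, -0.055, 0.001, 0.001]
contact_force: [0.3, -0.7, -1.2]
opening: 0.57
finger_force: 42.3
tcp in tray [-83.7   0. ] 24.2
```

```bash
python3 -m handwheel '[[[0.04,0,0,0.0015,0],[0.04,0,0,0.0015,0],[0.04,0,0,0,0],[0.04,0,0,0,0],[0.066,0,0,0,0],[0.066,0,0,0,0],[0.066,0,0,0,0],[0.066,0,0,0,0],[0.066,0,0,0,0],[0.066,0,0,0,0]]]' 20
python3 -m handwheel '[[[0.066,0,0,-0.02,0],[0.066,0,0,-0.03,0],[0.066,0,0,-0.04,0],[0.066,0,0,-0.04,0],[0.066,0,0,-0.04,0],[0.066,0,0,-0.03,0],[0.066,0,0,0,0],[0.066,0,0,0,0],[0.066,0,0,0,0],[0.066,0,0,0,0]]]'
python3 look.py w10
python3 - <<'E'
from tray import *
for n in('short_tile','middle_tile','long_tile'):
  for r in viewer.outline_of('wrist',n)[:2]:
    P=(mask_pts('wrist',r['mask'],.02,s)*1000-c)@M
    print(n,round(r['confidence'],2),rect(P/1000),P.max(0),P.min(0))
snap('side','side2');im=cv2.imread('pics/side2.png')[120:270,210:390]
a=cv2.imread('pics/w10.png');b=cv2.resize(im,None,fx=1.33,fy=1.33,interpolation=2)
o=np.zeros((420,800,3),np.uint8);o[:,:560]=a;o[:b.shape[0],560:560+b.shape[1]]=b[:,:240];cv2.imwrite('pics/f.png',o)
E
```

```text
time: 22.32
eef_pos: [0.429, -0.2355, 0.0199]
tcp_rot: [0.998, -0.055, 0.0, 0.0]
contact_force: [-0.0, 0.5, 0.3]
opening: 0.774
finger_force: 0.0
time: 23.15
eef_pos: [0.428, -0.2346, 0.2176]
tcp_rot: [0.998, -0.055, -0.002, -0.001]
contact_force: [0.4, 0.6, 0.1]
opening: 0.773
finger_force: 0.0
tcp [ 428.  -234.6  217.6] yaw -6.348274596758466 t 23.15
tcp in tray [-85.8   1.4] 217.5
short_tile 0.71 (array([-82.3,   0.7]), 86.8, 50.7, 0.0) [-38.86277603  26.03994775] [-125.67126272  -24.63788427]
middle_tile 0.73 (array([0.2, 2.2]), 78.1, 52.2, 0.0) [39.26645275 28.32419881] [-38.88190295 -23.85493485]
long_tile 0.93 (array([62.8, -0. ]), 50.0, 47.1, 90.0) [86.32486475 24.98496757] [ 39.26296275 -25.00730336]
```

View pics/f.png

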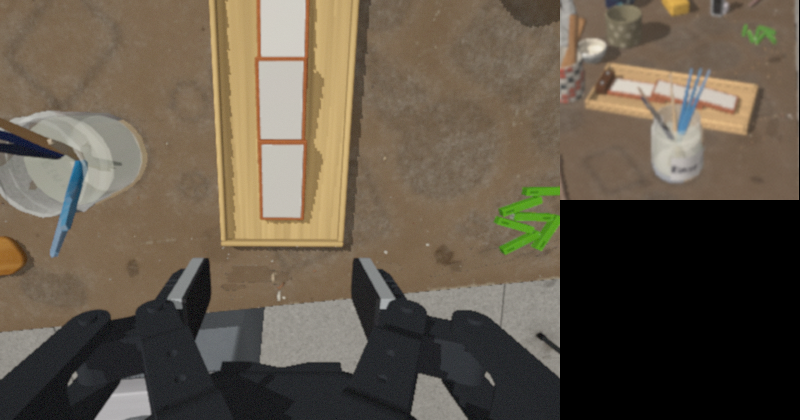

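The row is straight. The short tile runs from about -126 to -39 mm in tray x and overlaps the middle tile by about 28 mm. The visible widths agree with leaning tiles, and the gripper is clear. I'm handing in.

```bash
python3 -c "
from plant import sign_off; print(sign_off())"
```

```text
the job is handed in; nothing more can be done
None
```

I handed the job in at about 23 s, with the three tiles in a straight row along the tray, each overlapping the one before by about 28 mm, and the long one up against the stop; the judge gave no result, I inferred the lean from overhead views, and the gripper never went near the jar, pot or rib.

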